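# Flip the finished sample's status flag

### The arm

A 6-joint arm with a two-finger parallel gripper is mounted at the origin on the work surface; the furniture and walls round the work are solid. World frame = base frame: x ahead of the robot, y to its left, z up, the work surface at z = 0. Lengths are in mm, angles in rad, forces in N, time in s.
With the tool pointing down it reaches from about 350 to 875 mm from the base axis. Payload 4.2 kg.
Tool frame: the origin (TCP) lies midway between the tips of the shut fingers; the grasp point (between the pads) lies 19 mm behind it; z points along the fingers, y is the line along which they close (so a half turn about z gives the same grasp; the last joint's range is limited). The gripper opens to 87 mm and grips with 3 to 60 N. Pads are 19 mm wide; open, the fingers measure 117 mm over their backs; the gripper's body (75 mm by 190 mm) begins 51 mm behind the grasp point.
Start: joints at [1.424, 0.385, 0.008, 0, -1.194, -0.259], TCP at [246.688, 574.234, 222.55] pointing down, gripper open.
Joint ranges: [-3.14, 3.14], [-1.21, 2.06], [-1.07, 1.41], [-3.16, 2.05], [-2.99, -0.16], [-3.1, 3.1]. Speed limits (rad/s): [2.79, 2.79, 3.14, 3.14, 3.14, 3.14].

### API

Orientations are given as a unit quaternion [w, x, y, z].
In Python, from bench import robot, optics, models gives the robot as it stands.
- The arm moves only by the tool drive_tool, never from a script. Its argument "steps" is one flat list of numbers, 5 for each row, row after row: the shift along the tool's x, y, z in cm, then the turn about the tool's z in degrees, then the finger opening in cm, from 0 to 8.7. In form: [x, y, z, twist, grip, x, y, z, twist, grip, ...]. A call has 1 to 20 rows; each row shifts and turns the commanded pose from where the row before left it, along the tool's axes as they then stand; what a row does not reach is not made up. A row lasts 1/10 s, in which the tool goes at most 50 mm and 8.59 degrees, less where a joint would pass 70% of its speed; a pose out of reach is approached as far as the arm can. A call is refused whole if a number of a shift passes 5 or a number of a turn 8.59, either way. A call with a gripper value outside its range is refused whole. The fingers move at their own pace and stop on an object; the grip force is fixed at half the most. Time passes only in rows, so rows that do not move let the fingers close. It gives the time, the measured TCP pose, the force, the opening and the grip force at its end, in the units of the state.
- robot.state(): the state, without advancing time (a new reading comes with each control period).
- optics.capture(name): name is "scene" or "top" or "wrist"; returns the picture (384x512x3 uint8, red, green, blue); there is no depth.
- optics.camera_model(name): a dict with "K" (3x3 intrinsics, pixels), "rvec" (rotation vector, rad) and "tvec" (3), from world to camera coordinates, as OpenCV has them. Camera axes: x right, y down, z forward; pixel columns grow to the right and rows downward; lengths in mm; the calibration is good to about 2 mm. A picture is of the moment at which its call begins: read the wrist's pose just before it. camera_model takes no time and is no camera call; for the wrist camera it gives the pose at the moment of the call.
- robot.sign_off(): hands the job in; it is judged then, once.
Trained networks look in the newest picture that a camera, given by its name, has taken for a name from the list of things; names that differ only in an ending like _2 or _b are one class to them, and where a whole thing is asked for, a point or a joint stands for the part that bears it (a point fixed in the world has none). Each returns a list of dicts, best first, with "p" (0 to 1); they miss things now and then, are a little off and sometimes report something else, mostly with a low value. They report only what shows in the picture. A call takes as long as a camera call.
- models.regions_of(camera, name): "pixels" (384x512 bool, what is visible of it) and "location" ([row, column] in pixels, amid what is visible of it).
The state is a dict: "t": time; "joints": joint angles; "qd": joint speeds; "joint_torque": joint torques, N m; "tcp_pos": TCP position; "tool_rot": TCP orientation; "contact_force": force on the tool from outside, world axes, zero at the start; "ft_torque": the same for the moment, N m; "finger_gap": finger opening in mm; "grasp_force": force on a finger pad.
Only numpy, scipy, OpenCV 4.12 (cv2) and the standard library are available. Lean on these libraries where they do the work, as an engineer would, in place of code of your own. Each camera call takes 0.05 s, during which the arm holds its last target. There are 200 camera calls.

### The job

The sample in the red-capped tube is finished: flip the yellow flag on that tube's stand right over, away from you, so that it lies flat with its green side up. Push it with light fingertip touches only, gripping nothing, and leave the other flag, the tubes and everything else on the bench as they are.

Things in the scene. Friction and masses are not known exactly. Their poses are not given: they have to be found in the camera images.
- stand_red: grey stand with a flip flag and the red-capped tube (its sample is finished: the flag to flip); fixed to the worktop, yaw up to 0.4 rad; base 72 x 156 x 8 mm. Origin on the worktop under the middle of the flag's pivot; z up; -x (toward the robot) is where the flag lies at the start, +x (away) where it lies once flipped; +y (left) points along the pivot to the orange tab
- stand_red_pivot (a point): middle of the level pivot of stand_red, 50 mm above the worktop, axis along the stand's y. Obstacles in the stand's frame: rest block under the paddle x -25..25, y -22..22, top z 45 mm; lugs at y = -31 and 31, top z 57 mm; tube socket 30 x 30 mm at y = -62, its tube's top at z 98 mm
- flag_red (a joint): flip flag on stand_red, rad: 0 to 0.15 at the start (paddle level on the -x side, yellow face with two black bars up), pi/2 upright, pi level on the +x side, green face with white disc up; stops at 0 and pi. Stiff pivot (0.02 N m, 1 or 2 N at the tab): it stays at any angle where it is left and does not fall over by itself. Bears light pushes only, under 18 N
- flag_red_edge (a point): middle of the free edge of flag_red's paddle, 55 mm from the pivot, mid-thickness; moves with the flag. The paddle is 50 mm wide (stand's y -25..25), 5 mm thick, reaches 6 to 55 mm from the pivot and overhangs the rest block by 30 mm
- flag_red_tab (a point): middle of the outer end of the orange thumb tab on flag_red's shaft, 36 mm from the pivot; tab 20 mm wide, 5 mm thick, centred 60 mm along the stand's +y, square to the paddle: straight up when the joint is 0, level toward +x at pi/2, straight down at pi. Pushing it toward +x raises the paddle
- tube_red: sample tube with a red cap, 16 mm wide, 90 mm tall, firmly seated upright in the socket of stand_red; origin at its foot; not to be touched
- stand_blue: grey stand with a flip flag and the light blue-capped tube (still waiting: leave alone); fixed to the worktop, yaw up to 0.4 rad; base 72 x 156 x 8 mm. Origin on the worktop under the middle of the flag's pivot; z up; -x (toward the robot) is where the flag lies at the start, +x (away) where it lies once flipped; +y (left) points along the pivot to the orange tab
- stand_blue_pivot (a point): middle of the level pivot of stand_blue, 50 mm above the worktop, axis along the stand's y. Obstacles in the stand's frame: rest block under the paddle x -25..25, y -22..22, top z 45 mm; lugs at y = -31 and 31, top z 57 mm; tube socket 30 x 30 mm at y = -62, its tube's top at z 98 mm
- flag_blue (a joint): flip flag on stand_blue, rad: 0 to 0.15 at the start (paddle level on the -x side, yellow face with two black bars up), pi/2 upright, pi level on the +x side, green face with white disc up; stops at 0 and pi. Stiff pivot (0.02 N m, 1 or 2 N at the tab): it stays at any angle where it is left and does not fall over by itself. Bears light pushes only, under 18 N
- flag_blue_edge (a point): middle of the free edge of flag_blue's paddle, 55 mm from the pivot, mid-thickness; moves with the flag. The paddle is 50 mm wide (stand's y -25..25), 5 mm thick, reaches 6 to 55 mm from the pivot and overhangs the rest block by 30 mm
- flag_blue_tab (a point): middle of the outer end of the orange thumb tab on flag_blue's shaft, 36 mm from the pivot; tab 20 mm wide, 5 mm thick, centred 60 mm along the stand's +y, square to the paddle: straight up when the joint is 0, level toward +x at pi/2, straight down at pi. Pushing it toward +x raises the paddle
- tube_blue: sample tube with a light blue cap, 16 mm wide, 90 mm tall, firmly seated upright in the socket of stand_blue; origin at its foot; not to be touched
- bench_timer: white bench timer, 62 x 68 x 20 mm, loose bystander; origin under its centre
- marker: blue marker pen, 144 mm long, 12 mm thick, loose bystander; origin under its centre

How it is judged (in metres and radians):
On the way, in this order (a step that is already met when the one before it is completed fails the run):
1. the red-capped tube's flag is pushed up past a third of its swing by the fingers (value of joint flag_red above 1 rad and contact force between the fingers and flag_red above 0.1 N).
2. the flag lies flat with its green side up (value of joint flag_red above 2.97 rad), for 0.2 s.
At the end, for the whole second after the job is handed in: The flag on the red-capped tube's stand lies on the far side with its green face up, within 0.17 rad (10 degrees) of level and at rest; the other flag still lies yellow side up (under 0.35 rad) (value of joint flag_red above 2.97 rad and value of joint flag_blue below 0.35 rad and velocity of joint flag_red between -0.1 and 0.1 rad/s); the robot touches nothing.
It fails at once if the flag of the blue-capped tube is turned (past 0.4 rad) (value of joint flag_blue above 0.4 rad).
It fails at once if a flag is pinched or forced (over 18 N between fingers and flag) (contact force between the fingers and flag_red above 18 N or contact force between the fingers and flag_blue above 18 N).
It fails at once if a tube is knocked or gripped (over 3 N), or a loose bystander is moved over 30 mm (distance of any of bench_timer, marker from where it was at the start of the episode above 0.03 m or contact force between any of the fingers, the arm and tube_red above 3 N or contact force between any of the fingers, the arm and tube_blue above 3 N).
It also fails if it takes over 42 s, if anything falls off the work surface, if the arm or the gripper's body presses on something with over 40 N, if the wrist force passes 120 N, or if a joint passes its speed limit or range.

## Working session

There is one attempt and no reset: what is moved stays moved. The work goes in short steps, Python scripts to look and compute and a tool call to move; the robot and the scene stay as the last step left them, time stands still between calls to the robot, and variables do not carry over. Pictures are saved under pics/ and viewed, at most 10 in all, crops included, and the job is handed in when it is done.

Besides the shell and the picture viewer there is one more tool, called after ">>>" in YAML: its name, and indented under it one key for each argument. drive_tool: Moves the arm, as the interface text tells. Its arguments: {"type":"object","properties":{"steps":{"type":"array"}},"required":["steps"]}

```bash
mkdir -p pics; cat > h.py <<'E'
import numpy as np,cv2
from bench import robot,optics,models
def cap(n,f=None):
    im=optics.capture(n)
    if f: cv2.imwrite('pics/'+f,im[:,:,::-1])
    return im
def ray(cam,uv,z):
    m=optics.camera_model(cam);K=np.array(m['K'],float);R=cv2.Rodrigues(np.array(m['rvec'],float))[0];t=np.array(m['tvec'],float).ravel()
    c=-R.T@t;d=R.T@np.linalg.inv(K)@np.array([uv[0],uv[1],1.]);return c+d*(z-c[2])/d[2]
def proj(cam,P):
    m=optics.camera_model(cam)
    return cv2.projectPoints(np.array(P,float).reshape(-1,1,3),np.array(m['rvec'],float),np.array(m['tvec'],float),np.array(m['K'],float),None)[0][:,0]
E
python3 - <<'E'
from h import *
a=cap('top','top.png');b=cap('scene','scene.png')
for n in ['stand_red','flag_red','flag_red_tab','tube_red','stand_blue','flag_blue','tube_blue','marker','bench_timer']:
  for c in ['top','scene']:
    r=models.regions_of(c,n)[:2]
    for q in r: 
      (u,v)=q['location'][::-1];print(n,c,round(q['p'],2),(int(u),int(v)),ray(c,(u,v),{'t':98,'f':50,'s':8}.get(n[0],10)).round() if c=='top' else '')
print(robot.state()['tool_rot'],robot.state()['t'])
cv2.imwrite('pics/both.png',cv2.resize(np.hstack([a,b])[:,:,::-1],(800,300)))
E
```

```text
stand_red top 0.71 (297, 174) [ 495. -302.    8.]
stand_red scene 0.63 (291, 226) 
flag_red top 0.87 (294, 176) [ 484. -290.   50.]
flag_red scene 0.51 (286, 215) 
flag_red_tab top 0.64 (295, 176) [ 482. -293.   50.]
flag_red_tab scene 0.82 (285, 216) 
tube_red scene 0.22 (219, 188) 
stand_blue top 0.59 (168, 175) [483.  60.   8.]
stand_blue scene 0.89 (219, 187) 
flag_blue top 0.93 (164, 180) [463.  61.  50.]
flag_blue scene 0.51 (205, 178) 
tube_blue top 0.5 (188, 171) [480. -11.  98.]
tube_blue scene 0.38 (227, 174) 
marker top 0.55 (256, 218) [ 369. -191.   10.]
marker scene 0.68 (238, 233) 
bench_timer top 0.6 (373, 188) [ 461. -515.   10.]
bench_timer top 0.45 (292, 175) [ 490. -290.   10.]
bench_timer scene 0.69 (345, 270) 
[-1.16534204e-05  9.79486416e-01 -2.01510199e-01 -1.00066982e-06] 1.0
```

View pics/top.png

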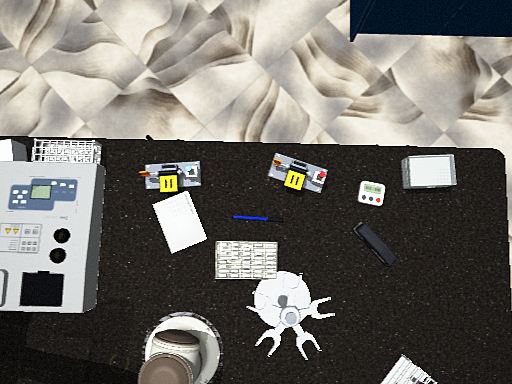

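View pics/scene.png

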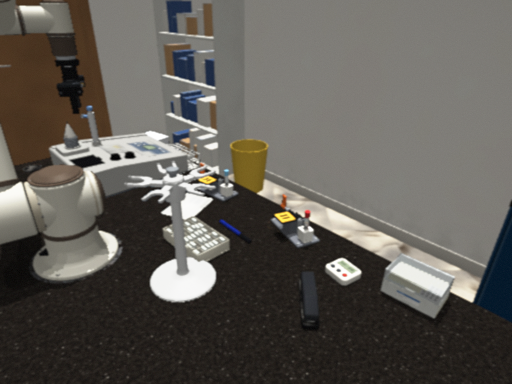

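The top view shows the red stand at about (297,174), with its tab at (279,161) and red cap at (321,175). Its yaw is about -0.3, already close to the tool's yaw. The blue stand is at (168,175). The path between is clear at the current height, so I'll move over with the fingers shut.

>>> drive_tool:
  steps: [2.5, 3.5, 0, 0, 0, 2.5, 3.5, 0, 0, 0, 2.5, 3.5, 0, 0, 0, 2.5, 3.5, 0, 0, 0, 2.5, 3.5, 0, 0, 0, 2.5, 3.5, 0, 0, 0, 2.5, 3.5, 0, 0, 0, 2.5, 3.5, 0, 0, 0, 2.5, 3.5, 0, 0, 0, 2.5, 3.5, 0, 0, 0, 2.5, 3.5, 0, 0, 0, 2.5, 3.5, 0, 0, 0, 2.5, 3.5, 0, 0, 0, 2.5, 3.5, 0, 0, 0, 2.5, 3.5, 0, 0, 0, 2.5, 3.5, 0, 0, 0, 2.5, 3.5, 0, 0, 0, 2.5, 3.5, 0, 0, 0, 2.5, 3.5, 0, 0, 0, 0, 0, 0, 0, 0]

```text
t: 3.0
tcp_pos: [421.3, -228.2, 222.2]
tool_rot: [0.001, 0.979, -0.204, 0.0]
contact_force: [-0.4, 0.7, -0.3]
finger_gap: 0.5
grasp_force: 0.0
```

```bash
python3 - <<'E'
from h import *
s=robot.state();print(s['tcp_pos'],s['tool_rot'],s['contact_force'])
cap('wrist','w1.png')
for n in ['stand_red','flag_red','flag_red_tab','tube_red']:
    for q in models.regions_of('wrist',n)[:2]:
      (u,v)=q['location'][::-1];print(n,round(q['p'],2),(int(u),int(v)),ray('wrist',(u,v),{'t':98,'f':52,'s':8}[n[0]]).round())
E
```

```text
[ 421.27734912 -228.18118616  222.21367628] [ 5.02660770e-04  9.78889691e-01 -2.04388651e-01  1.75916962e-05] [-0.36777093  0.69180948 -0.30995629]
stand_red 0.67 (289, 80) [ 497. -302.    8.]
flag_red 0.72 (43, 203) [484.   9.  52.]
flag_red 0.64 (285, 94) [ 485. -287.   52.]
flag_red_tab 0.9 (286, 96) [ 483. -286.   52.]
flag_red_tab 0.45 (25, 235) [459.  52.  52.]
tube_red 0.71 (357, 63) [ 486. -348.   98.]
tube_red 0.3 (290, 82) [ 494. -289.   98.]
```

View pics/w1.png

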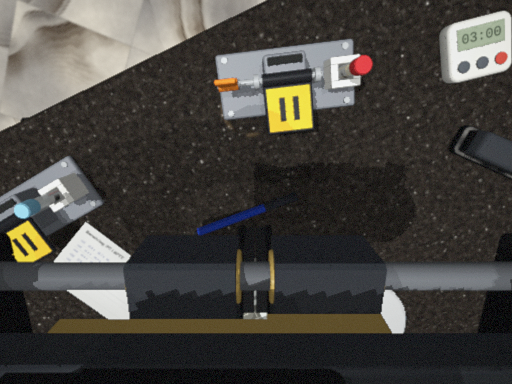

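The wrist view shows the red stand with base corners at about (216,55), (353,40), (356,104) and (222,118), the cap at (361,64) and the paddle edge at (270,132)–(313,129). I'll fit the pose from these.

```bash
cat >> h.py <<'E'
def W(p,P):
    c,s=np.cos(p[2]),np.sin(p[2]);P=np.atleast_2d(P).astype(float)
    return np.c_[p[0]+c*P[:,0]-s*P[:,1],p[1]+s*P[:,0]+c*P[:,1],P[:,2]]
def go(p,st):  # move in tool axes, cm, to stand-frame tip position
    s=robot.state();w,x,y,z=s['tool_rot'];from scipy.spatial.transform import Rotation as R
    r=R.from_quat([x,y,z,w]).as_matrix();d=W(p,st)[0]-s['tcp_pos']
    e=np.arctan2(r[1,0],r[0,0]);return (r.T@d/10).round(2),'twist deg',np.degrees(e-p[2]).round(2)
E
python3 - <<'E'
from h import *
from scipy.optimize import least_squares
px=np.array([[216,55],[353,40],[356,104],[222,118],[361,64],[270,132],[313,129]],float)
def pts(q):
    c,s=np.cos(q[3]),np.sin(q[3]);e=[-55*c,50+55*s]
    return W(q,[[36,78,8],[36,-78,8],[-36,-78,8],[-36,78,8],[0,-62,98],[e[0],25,e[1]],[e[0],-25,e[1]]])
r=least_squares(lambda q:(proj('wrist',pts(q))-px).ravel(),[492,-297,-.3,.05],loss='soft_l1')
print(r.x,(proj('wrist',pts(r.x))-px).round(1).tolist())
p=r.x;np.save('p.npy',p)
print(go(p,[-30,62,120]))
E
```

```text
[ 4.99902357e+02 -2.95883731e+02 -3.02072098e-01 -1.88012871e-01] [[-2.1, -1.0], [-0.0, -1.6], [-2.2, 1.4], [0.3, 1.3], [5.9, 0.6], [-0.8, 0.3], [1.6, -1.4]]
(array([ 6.54, -2.33, 10.27]), 'twist deg', np.float64(-5.87))
```

>>> drive_tool:
  steps: [0, 0, 0, -5.9, 0, 2.2, -0.5, 2, 0, 0, 2.2, -0.5, 2, 0, 0, 2.3, -0.6, 3, 0, 0, 0, 0, 3, 0, 0, 0, 0, 0, 0, 0]

```text
t: 3.85
tcp_pos: [486.7, -226.8, 118.7]
tool_rot: [-0.001, 0.989, -0.15, -0.005]
contact_force: [-0.7, 1.0, 0.4]
finger_gap: 0.4
grasp_force: 0.0
```

```bash
python3 - <<'E'
from h import *
p=np.load('p.npy');s=robot.state();print(s['tcp_pos'],s['contact_force'],go(p,[-30,62,62]))
cap('wrist','w2.png')
P=W(p,[[36,78,8],[36,-78,8],[0,60,86],[0,-62,98],[-55,25,50],[-55,-25,50]])
print(proj('wrist',P).round().tolist(), proj('wrist',[s['tcp_pos']]))
E
```

```text
[ 486.70891152 -226.77874834  118.73365567] [-0.70536023  1.03515441  0.36698843] (array([0.37, 0.  , 5.67]), 'twist deg', np.float64(0.05))
[[236.0, 113.0], [416.0, 113.0], [258.0, 173.0], [455.0, 177.0], [300.0, 229.0], [361.0, 229.0]] [[254.56522255 240.79997052]]
```

View pics/w2.png

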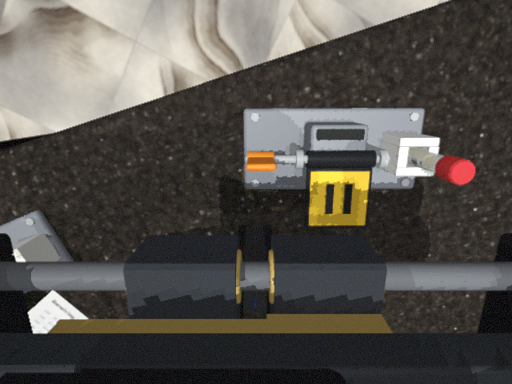

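>>> drive_tool:
  steps: [0.8, 0.7, 2.9, 0, 0, 0, 0, 2.9, 0, 0, 1, 0, 0, 0, 0, 1, 0, 0, 0, 0, 0, 0, 0, 0, 0]

```text
t: 4.4
tcp_pos: [516.7, -244.5, 66.9]
tool_rot: [0.0, 0.989, -0.15, 0.002]
contact_force: [-0.6, -0.1, 0.5]
finger_gap: 0.5
grasp_force: 0.2
```

>>> drive_tool:
  steps: [0.7, 0, 0, 0, 0, 0.7, 0, 0, 0, 0, 0.7, 0, 0, 0, 0, 0.7, 0, 0, 0, 0, 0, 0, 0, 0, 0]

```text
t: 4.9
tcp_pos: [542.7, -252.9, 65.0]
tool_rot: [0.0, 0.989, -0.151, 0.002]
contact_force: [1.2, 0.9, 1.4]
finger_gap: 0.3
grasp_force: 0.5
```

```bash
python3 - <<'E'
from h import *
p=np.load('p.npy');p[:2]+=W([0,0,p[2]],[4,-5,0])[0,:2];np.save('p.npy',p);s=robot.state();print(p,s['tcp_pos'],s['contact_force'],go(p,[0,0,0]))
cap('wrist','w3.png')
E
```

```text
[ 5.02233750e+02 -3.01847338e+02 -3.02072098e-01 -1.88012871e-01] [ 542.74745063 -252.90553977   64.97394998] [1.16791762 0.88625198 1.41753598] (array([-2.43,  5.88,  6.49]), 'twist deg', np.float64(-0.02))
```

View pics/w3.png

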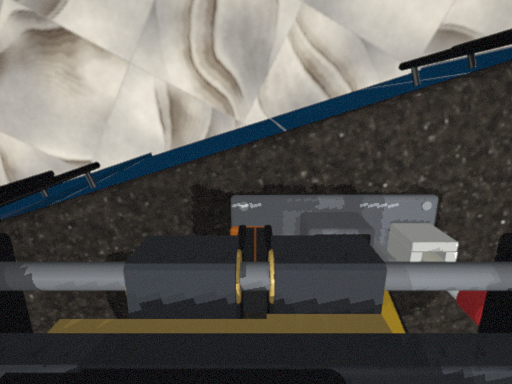

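The fingertip is now over the orange tab (about (234,231)), and the yellow paddle shows raised at (395,315). Next I press the tab down gently.

>>> drive_tool:
  steps: [0, 0, 0.4, 0, 0, 0, 0, 0.4, 0, 0, 0, 0, 0.4, 0, 0, 0, 0, 0, 0, 0]

```text
t: 5.35
tcp_pos: [540.2, -252.2, 51.7]
tool_rot: [-0.0, 0.989, -0.151, -0.001]
contact_force: [0.3, 0.6, -0.4]
finger_gap: 0.5
grasp_force: 0.0
```

```bash
python3 - <<'E'
from h import *
p=np.load('p.npy');s=robot.state();print(s['tcp_pos'],s['contact_force'],go(p,[0,0,0]))
a=cap('scene');cv2.imwrite('pics/s2.png',cv2.resize(a[150:270,220:370,::-1],None,fx=5,fy=5,interpolation=cv2.INTER_CUBIC))
E
```

```text
[ 540.15764449 -252.21593332   51.74956545] [ 0.31001645  0.62530552 -0.39415647] (array([-2.13,  5.87,  5.18]), 'twist deg', np.float64(-0.04))
```

View pics/s2.png

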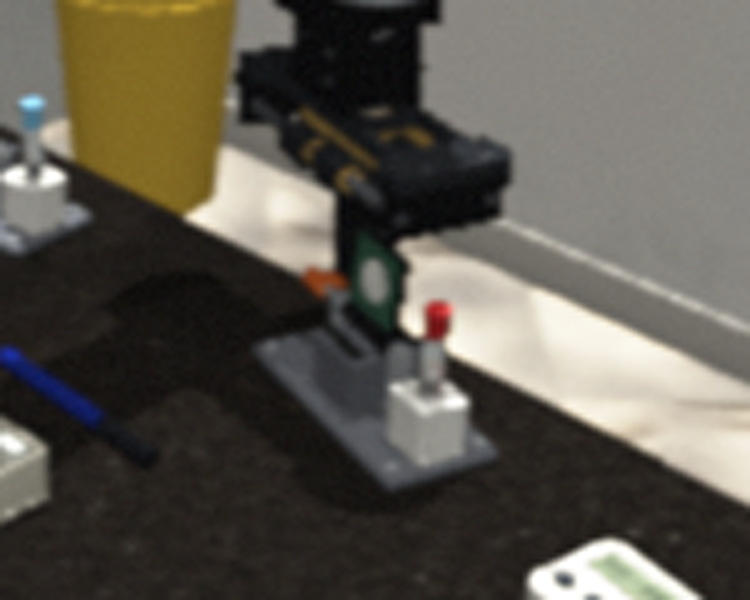

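The paddle now stands upright, with its green face away from the start side. I'll retreat over the top, come down behind it and push it forward.

>>> drive_tool:
  steps: [0, 0, -3.5, 0, 0, 0, 0, -4, 0, 0, -3.5, 2, -1, 0, 0, -3.5, 2, 0, 0, 0, 0, 1.9, 0, 0, 0, 0, 0, 0, 0, 0, 0, 0, 2.6, 0, 0, 0, 0, 2.8, 0, 0, 0, 0, 0, 0, 0]

```text
t: 6.3
tcp_pos: [453.7, -286.4, 80.0]
tool_rot: [-0.001, 0.988, -0.151, -0.004]
contact_force: [0.3, 0.3, -0.1]
finger_gap: 0.3
grasp_force: 0.0
```

>>> drive_tool:
  steps: [1, 0, 0, 0, 0, 1, 0, 0, 0, 0, 1, 0, 0, 0, 0, 1, 0, 0, 0, 0, 1, 0, 0, 0, 0, 1, 0, 0, 0, 0, 0.7, 0, 0, 0, 0, 0, 0, 0, 0, 0]

```text
t: 7.1
tcp_pos: [521.4, -308.2, 83.5]
tool_rot: [0.0, 0.989, -0.151, 0.0]
contact_force: [0.1, 0.7, 0.9]
finger_gap: 0.4
grasp_force: 0.0
```

```bash
python3 - <<'E'
from h import *
p=np.load('p.npy');s=robot.state();print(s['tcp_pos'],s['contact_force'],go(p,[0,0,0]))
a=cap('scene');cv2.imwrite('pics/s3.png',cv2.resize(a[150:270,220:370,::-1],None,fx=5,fy=5,interpolation=cv2.INTER_CUBIC))
E
```

```text
[ 521.40982656 -308.18800267   83.4787088 ] [0.08452593 0.73435352 0.947789  ] (array([-2.03, -0.04,  8.35]), 'twist deg', np.float64(-0.04))
```

View pics/s3.png

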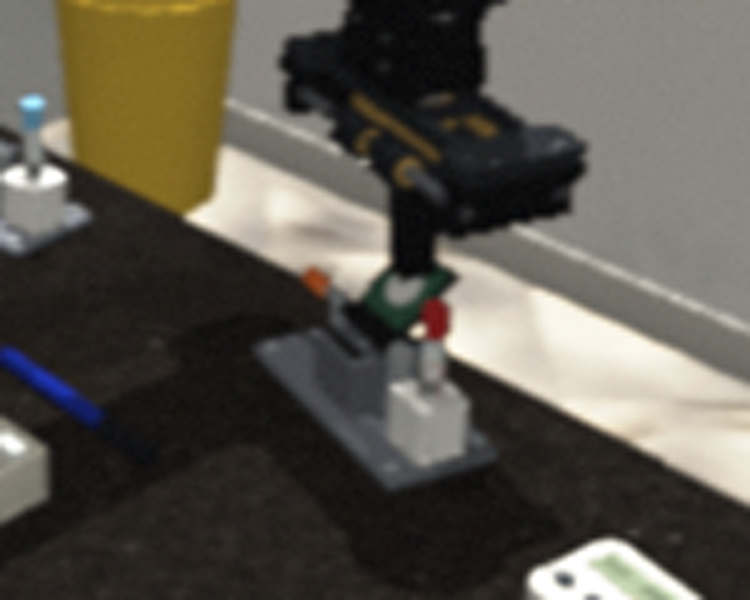

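The flag leans past upright with its green face showing. Now a diagonal push down.

>>> drive_tool:
  steps: [0.7, 0, 0.3, 0, 0, 0.7, 0, 0.4, 0, 0, 0.2, 0, 0.5, 0, 0, 0, 0, 0.5, 0, 0, 0, 0, 0.4, 0, 0, 0, 0, 0.3, 0, 0, 0, 0, 0, 0, 0]

```text
t: 7.85
tcp_pos: [535.0, -312.4, 58.9]
tool_rot: [-0.0, 0.989, -0.151, -0.001]
contact_force: [0.7, 0.7, 0.4]
finger_gap: 0.6
grasp_force: 0.0
```

>>> drive_tool:
  steps: [0, 0, 0.2, 0, 0, 0, 0, 0.2, 0, 0, 0, 0, 0.1, 0, 0, 0, 0, 0, 0, 0]

```text
t: 8.25
tcp_pos: [535.4, -312.5, 54.5]
tool_rot: [-0.0, 0.989, -0.151, -0.0]
contact_force: [-0.1, 0.1, 0.1]
finger_gap: 0.7
grasp_force: 0.0
```

>>> drive_tool:
  steps: [0, 0, 0.1, 0, 0, 0, 0, 0.1, 0, 0, 0, 0, 0, 0, 0]

```text
t: 8.55
tcp_pos: [535.6, -312.6, 52.9]
tool_rot: [0.0, 0.989, -0.151, 0.0]
contact_force: [-1.4, 0.2, 3.3]
finger_gap: 0.3
grasp_force: 1.3
```

```bash
python3 - <<'E'
from h import *
s=robot.state();print(s['tcp_pos'],s['contact_force'])
a=cap('scene');cv2.imwrite('pics/s4.png',cv2.resize(a[150:270,220:370,::-1],None,fx=5,fy=5,interpolation=cv2.INTER_CUBIC))
E
```

```text
[ 535.60565166 -312.60244624   52.94966336] [-1.36895274  0.16693578  3.30929159]
```

View pics/s4.png

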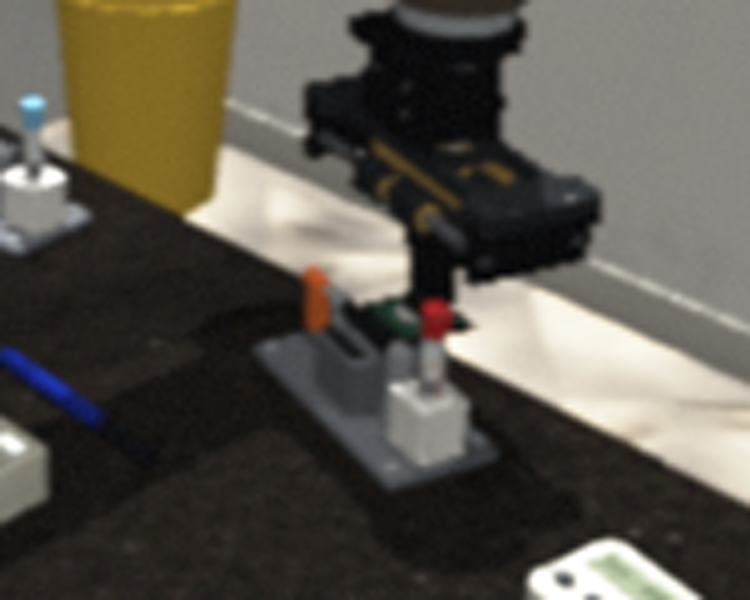

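The flag is flat: the tip is at z = 52.9 with 3 N of resistance, and the tab hangs down. I'll hold, lift off and check.

>>> drive_tool:
  steps: [0, 0, 0, 0, 0, 0, 0, 0, 0, 0, 0, 0, -1, 0, 0, 0, 0, -3, 0, 0, 0, 0, -4, 0, 0, -3, 0, -4, 0, 0, -4, 0, 0, 0, 0, -4, 0, 0, 0, 0, 0, 0, 0, 0, 0, 0, 0, 0, 0, 0]

```text
t: 9.6
tcp_pos: [430.2, -279.8, 173.5]
tool_rot: [0.0, 0.989, -0.151, 0.001]
contact_force: [0.3, 0.2, 0.6]
finger_gap: 0.7
grasp_force: 0.0
```

```bash
python3 - <<'E'
from h import *
s=robot.state();print(s['t'],s['tcp_pos'],s['contact_force'])
a=cap('scene');w=cap('wrist')
cv2.imwrite('pics/f.png',np.hstack([cv2.resize(a[150:270,190:370,::-1],(400,300)),cv2.resize(w[:,:,::-1],(400,300))]))
E
```

```text
9.6 [ 430.24035379 -279.79195799  173.47574056] [0.25290616 0.23930461 0.57342809]
```

View pics/f.png

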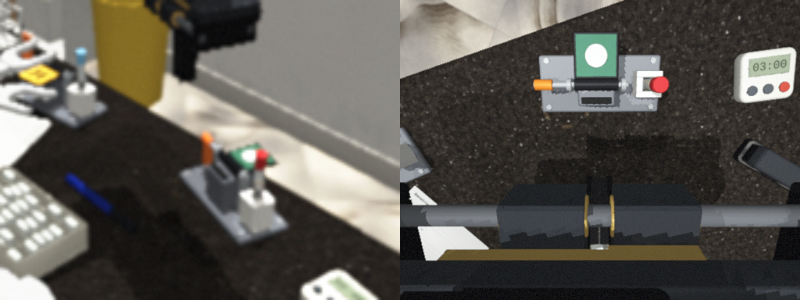

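The wrist view shows the green face with its white disc, flat on the far side at about (597,55). The blue stand's flag is still yellow side up, and the arm is clear.

```bash
python3 -c "
from bench import robot
print(robot.sign_off())"
```

```text
the job is handed in; nothing more can be done
None
```

The red-capped tube's flag now lies flat on the far side with its green face up, pushed over with light fingertip touches; the blue stand's flag is still yellow side up, I saw nothing else disturbed, and the job is handed in (no verdict was returned).

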